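# Spot reading on a hotplate with a surface thermometer

### The arm

A 6-joint arm with a two-finger parallel gripper is mounted at the origin on the work surface. World frame = base frame: x ahead of the robot, y to its left, z up, the work surface at z = 0. Lengths are in m, angles in degrees, forces in N, time in s.
With the tool pointing down it reaches from about 0.25 to 0.725 m from the base axis. Payload 9.7 kg.
Tool frame: the origin (TCP) lies midway between the tips of the shut fingers; the grasp point (between the pads) lies 19 mm behind it; y points along the fingers, x is the direction in which the jaws open and shut, and the axes are right-handed (so a half turn about y gives the same grasp; the last joint's range is limited). The gripper opens to 85 mm and grips with 20 to 120 N. Pads are 22 mm wide; open, the fingers measure 114 mm over their backs; the gripper's body (76 mm by 85 mm) begins 54 mm behind the grasp point. The pads swing forward as they close: fully open they stand 13 mm farther back than shut.
Start: joints at [-63.14, 4.979, 10.078, 95.1, 0, 90], TCP at [0.248, -0.491, 0.231] pointing down, gripper open.
Joint ranges: [-179.16, 179.16], [-48.56, 103.87], [-65.8, 70.77], [-126.05, 130.52], [-82.76, 87.17], [-180, 180]. Speed limits (degrees/s): [127.2, 127.2, 147.25, 180, 180, 180].

### API

Orientations are given as [roll, pitch, yaw] about the fixed x, y, z axes, in that order (R = Rz(yaw) Ry(pitch) Rx(roll)).
In Python, from workcell import get_obs, camera, job_done gives the robot as it stands.
- The arm moves only by the tool play_rows, never from a script. Its argument "moves" is a list of rows, each a list of 3 entries, a list of its own where there are three numbers: the turn, a rotation vector about the tool's x, y, z in degrees, then the shift along the tool's x, y, z in m, then the opening in per cent of the stroke, from 0 (shut) to 100 (fully open). A call has exactly 5 rows; each row is the pose to reach, as a shift and turn from the pose commanded when the call began, along the tool's axes at that moment; what a row does not reach only later rows make up. A row lasts 1/10 s, in which the tool goes at most 50 mm and 8.59 degrees, less where a joint would pass 70% of its speed; a pose out of reach is approached as far as the arm can. A call with a gripper value outside its range is refused whole. The fingers move at their own pace and stop on an object; "grip_force" is the grip in N (left out, the last holds). Time passes only in rows, so rows that repeat a pose let the fingers close, or fill a call up. It gives the time, the measured TCP pose, the force and the opening at its end, in the units of the state.
- get_obs(): the state, without advancing time (a new reading comes with each control period).
- camera(name): name is "side" or "top" or "wrist"; returns a dict with "img" (400x640x3 uint8, red, green, blue), "fov_y" (degrees; the focal length in pixels is half the picture's height over the tangent of half this angle, whatever the lens; pixels are square), "cx", "cy" (the principal point, pixels), "world_from_camera" (4x4, takes a point from camera to world coordinates). Camera axes: x right, y up, looking along -z (the intrinsics and any distortion apply to the point x, -y, -z); pixel columns grow to the right and rows downward; lengths in m; the calibration is good to about 2 mm. The wrist camera is an equidistant fisheye: a pixel r from the principal point sees the ray r / f radians off the axis. A picture is of the moment at which its call begins. There is no depth.
- job_done(): hands the job in, once; it reports no verdict.
The state is a dict: "time": time; "q": joint angles; "qd": joint speeds; "joint_efforts": joint torques, N m; "ee_pos": TCP position; "tcp_rot": TCP orientation; "wrist_force": force on the tool from outside, world axes, zero at the start; "torque": the same for the moment, N m; "opening": finger opening in m.
Only numpy, scipy, OpenCV 4.12 (cv2) and the standard library are available. Lean on these libraries where they do the work, as an engineer would, in place of code of your own. Each camera call takes 0.05 s, during which the arm holds its last target.

### The job

Check the cold hotplate at its centre: take the surface thermometer with the boxy handle out of the tool rack and dip its sprung foot into the open paste pot, down close to the pot's floor. Then hold the thermometer upright with its foot inside the small ring printed at the middle of the hotplate's top, pressed gently so that the foot's spring is about half in, and keep it so, steady, for three seconds for the reading to settle; finish while still holding it there. Do not press hard on the pot or the plate, and leave the pot and all the other things standing where they are.

Things in the scene. Friction and masses are not known exactly. Their poses are not given: they have to be found in the camera images.
- probe: surface thermometer, upright in one of the rack's three holes. Boxy grey flat-sided handle 20 (x) by 30 (y) by 95 mm tall (z 0 to +95 mm), display on its -x side; below it a thin steel stem (9 mm at most after a 13 mm nose) with a flat sprung foot. About 85 g. Origin: centre of the handle's underside, which rests on the rack; z up. Foot's underside: on the axis at z = -86 mm, spring out
- foot_tip (a point): centre of the foot's flat underside, on the thermometer's axis. The foot is a steel disc 12 mm in diameter, 5 mm thick.
- foot (a joint): how far the foot is pushed into the thermometer, in m: 0 is fully out, 0.010 fully in (hard stop). Spring loaded outwards: it starts to move at about 1 N and takes 0.25 N more per mm (2.25 N at half way, 5 mm; 3.5 N fully in).
- pot: the open paste pot, a squat round white plastic jar without its lid, loose, about 120 g, nothing in it but a thin film on the floor: 62 mm in diameter, 42 mm tall, wall 3.5 mm, open top, inner floor 4 mm above its underside. Origin: centre of its underside, z up.
- hotplate: hotplate stirrer 270 mm deep, 170 mm wide, fixed, its console with two knobs and a display on its own -x side (ends 180 mm from the origin). Flat, level, rigid white ceramic top 178 mm square, 98 mm above the bench. Origin: on the bench right under the centre of the ceramic top; z up
- ring (a point): centre of the ceramic top, 98 mm above the bench: the middle of a small printed dark ring, 28 mm in diameter (a larger printed circle of 136 mm and four lines surround it).
- rack: tool rack, fixed: 200 mm long (its x), 86 mm wide, white top board 105 mm above the bench with three 17 mm holes in a row along its x at -60, 0, +60 mm. Origin: centre of its underside. Holds three tools in any order, tops at most 200 mm above the bench; a tool lifts straight up, the thermometer by 90 mm to be free. Grip the thermometer across its 30 mm width, which lies roughly across the row
- needle: needle thermometer in the rack: round white handle 18 mm in diameter with black collars of 25 mm, 78 mm tall, pointed thin stem below. Leave alone. Origin: underside of the handle.
- scraper: scraper in the rack: round wooden handle 24 mm in diameter at most, 78 mm tall, flat steel blade below. Leave alone. Origin: underside of the handle.
- closed_pot: the same kind of white pot with its grey ribbed lid on, 68 mm in diameter, 47 mm tall. Leave alone. Origin: underside.
- pot_lid: grey ribbed lid lying on the bench, 68 mm in diameter, 13 mm thick. Leave alone. Origin: underside.
- beaker: clear glass beaker, 68 mm in diameter, 90 mm tall. Leave alone. Origin: underside.
- steel_beaker: steel beaker, 84 mm in diameter, 110 mm tall, at the back. Leave alone. Origin: underside.
- flask: clear conical flask, 80 mm in diameter at the foot, 120 mm tall, at the back. Leave alone. Origin: underside.
Mind the look-alikes: they are no part of the job. What is shaped like the probe but blue or red is not meant.

How it is judged (in metres and radians):
On the way, in this order (a step that is already met when the one before it is completed fails the run):
1. the held thermometer's foot is dipped into the open paste pot, within 15 mm of its floor (horizontal distance between foot_tip and pot below 0.027 m and z of foot_tip in the frame of pot below 0.019 m and contact force between the fingers and probe above 1 N), for 0.2 s.
2. the thermometer is held upright and steady with its foot in the ring and its spring about half in, for two seconds (horizontal distance between foot_tip and ring below 0.008 m and angle between probe's own z axis and vertical below 0.09 rad and value of joint foot between 0.002 and 0.0085 m and contact force between probe and hotplate between 1 and 6 N and contact force between the fingers and probe above 1 N and linear speed of probe below 0.015 m/s), for 2 s.
At the end, for the whole second after the job is handed in: The thermometer is still gripped and steady, upright within 5 degrees, its foot's centre within 8 mm of the ring's centre, its foot pushed in 2 to 8.5 mm and pressing on the hotplate's top with 1 to 6 N (all of step 2 and horizontal distance between foot_tip and pot above 0.06 m); the arm keeps its last pose, push and grip.
It fails at once if the hotplate is pressed hard with the thermometer (over 15 N) (contact force between probe and hotplate above 15 N).
It fails at once if the pot is pressed hard with the thermometer (over 15 N) (contact force between probe and pot above 15 N).
It fails at once if the paste pot is shoved over 30 mm or tipped (distance of pot from where it was at the start of the episode above 0.03 m or angle between pot's own z axis and vertical above 0.3 rad).
It fails at once if another thing is moved over 25 mm or tipped (distance of any of needle, scraper, closed_pot, pot_lid, beaker, steel_beaker, flask from where it was at the start of the episode above 0.025 m or angle between any of needle, scraper, closed_pot, pot_lid, beaker, steel_beaker, flask's own z axis and vertical above 0.35 rad).
It also fails if it takes over 54 s, if anything falls off the work surface, if the arm or the gripper's body presses on something with over 40 N, if the wrist force passes 120 N, or if a joint passes its speed limit or range.

## Working session

There is one attempt and no reset: what is moved stays moved. The work goes in short steps, Python scripts to look and compute and a tool call to move; the robot and the scene stay as the last step left them, time stands still between calls to the robot, and variables do not carry over. Pictures are saved under pics/ and viewed, and the job is handed in when it is done.

Besides the shell and the picture viewer there is one more tool, called after "Call:" as name(argument=value, ...), one argument or row to a line, values as JSON. play_rows: Moves the arm, as the interface text tells. Its arguments: {"type":"object","properties":{"moves":{"type":"array"},"grip_force":{"type":"number"}},"required":["moves"]}

```bash
ls; mkdir -p pics; python3 - <<'E'
from workcell import get_obs,camera
import cv2,numpy as np,pickle
o=get_obs();print(o)
d={}
for n in ["top","side","wrist"]:
    c=camera(n);d[n]=c;cv2.imwrite(f"pics/{n}0.png",c["img"][:,:,::-1]);print(n,c["fov_y"],c["cx"],c["cy"],np.round(c["world_from_camera"],4).tolist(),[k for k in c])
pickle.dump(d,open("d0.pkl","wb"))
E
```

```text
pics
{'time': 0.0, 'q': array([-6.31401646e+01,  5.01101229e+00,  1.00346855e+01,  9.50990194e+01,
        3.03319881e-04,  9.00027850e+01]), 'qd': array([-0.07096021,  0.01603163, -0.03131297, -0.01903398,  0.05245383,
        0.03905294]), 'joint_efforts': array([ 6.72602109e-04, -5.20387352e+01,  4.64806867e+01,  1.62202085e-02,
        1.42040517e-05, -1.27273978e-06]), 'ee_pos': array([ 0.2483953 , -0.49046237,  0.23058598]), 'tcp_rot': array([-8.99997003e+01,  7.53461819e-02, -6.31429496e+01]), 'wrist_force': array([ 0.32530983, -0.26958291, -0.70638793]), 'torque': array([-0.0157251 ,  0.0193221 ,  0.01686669]), 'opening': 0.08545588747750628}
top 55.279877017358515 321.8808124798469 197.8495738909374 [[0.0142, 0.9812, -0.1925, 0.3332], [-0.9996, 0.0185, 0.0207, 0.014], [0.0239, 0.1922, 0.9811, 1.2216], [0.0, 0.0, 0.0, 1.0]] ['img', 'fov_y', 'cx', 'cy', 'world_from_camera']
side 53.58450704901695 326.9718893360177 198.71555452032342 [[0.9844, 0.0935, -0.1489, 0.3774], [-0.1754, 0.5807, -0.795, -0.9185], [0.0122, 0.8087, 0.5881, 0.7702], [0.0, 0.0, 0.0, 1.0]] ['img', 'fov_y', 'cx', 'cy', 'world_from_camera']
wrist 65.70646984690485 314.841198871527 200.61754241335908 [[0.4514, 0.8497, 0.2726, 0.3179], [-0.8923, 0.4301, 0.137, -0.4553], [-0.0008, -0.3051, 0.9523, 0.3729], [0.0, 0.0, 0.0, 1.0]] ['img', 'fov_y', 'cx', 'cy', 'world_from_camera']
```

View pics/top0.png

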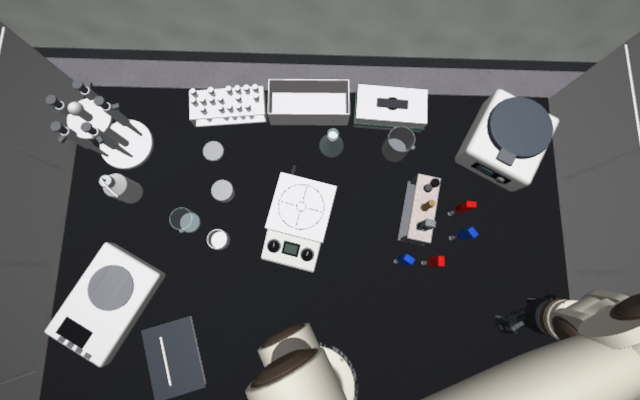

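View pics/side0.png

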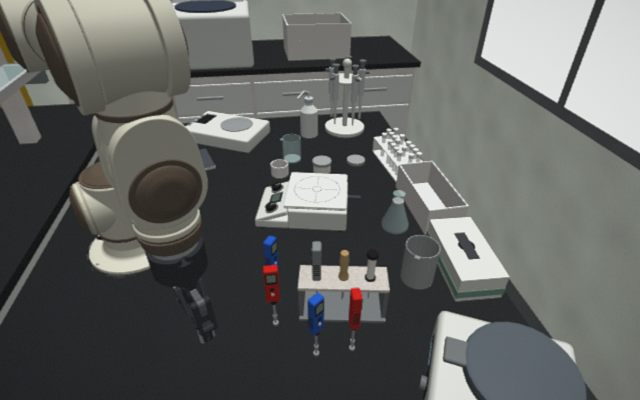

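View pics/wrist0.png

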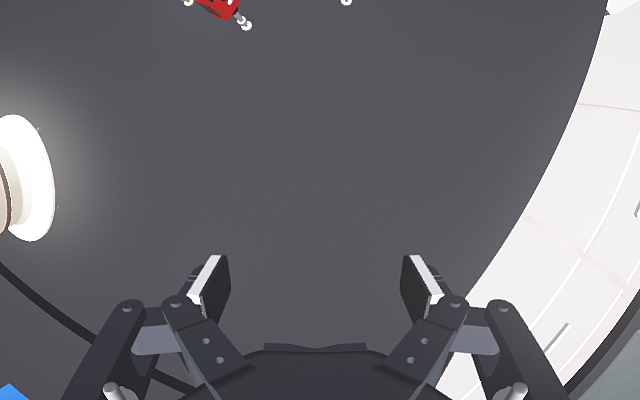

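```bash
cat > h.py <<'E'
import numpy as np,cv2,pickle
def f(c): return 200/np.tan(np.radians(c["fov_y"]/2))
def ray(c,u,v,fish=False):
    F=f(c);x=(u-c["cx"]);y=(v-c["cy"])
    if fish:
        r=np.hypot(x,y);t=r/F;d=np.array([x/r*np.sin(t),-y/r*np.sin(t),-np.cos(t)])
    else: d=np.array([x/F,-y/F,-1.])
    W=c["world_from_camera"];return W[:3,3],W[:3,:3]@d/np.linalg.norm(d)
def onz(c,u,v,z,fish=False):
    o,d=ray(c,u,v,fish);return o+d*(z-o[2])/d[2]
def proj(c,p,fish=False):
    W=c["world_from_camera"];q=W[:3,:3].T@(np.asarray(p)-W[:3,3]);F=f(c)
    if fish:
        s=np.hypot(q[0],q[1]);t=np.arctan2(s,-q[2]);return c["cx"]+F*t*q[0]/s,c["cy"]-F*t*q[1]/s
    return c["cx"]+F*q[0]/-q[2],c["cy"]-F*q[1]/-q[2]
def tri(c1,p1,c2,p2):
    o1,d1=ray(c1,*p1);o2,d2=ray(c2,*p2)
    A=np.stack([d1,-d2],1);t=np.linalg.lstsq(A,o2-o1,rcond=None)[0]
    a=o1+t[0]*d1;b=o2+t[1]*d2;return (a+b)/2,np.linalg.norm(a-b)
def crop(c,x0,y0,x1,y1,s,name):
    cv2.imwrite("pics/"+name,cv2.resize(c["img"][y0:y1,x0:x1,::-1],None,fx=s,fy=s,interpolation=cv2.INTER_CUBIC))
E
python3 - <<'E'
from h import *
d=pickle.load(open("d0.pkl","rb"))
crop(d["top"],380,160,480,280,5,"t_rack.png")
crop(d["side"],250,230,400,360,5,"s_rack.png")
crop(d["top"],160,130,340,280,4,"t_pot.png")
crop(d["side"],240,120,380,240,5,"s_pot.png")
E
```

```text
(no output)
```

View pics/t_rack.png

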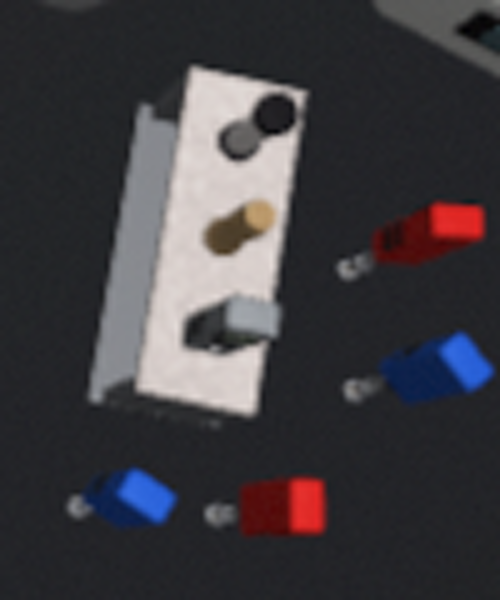

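View pics/s_rack.png

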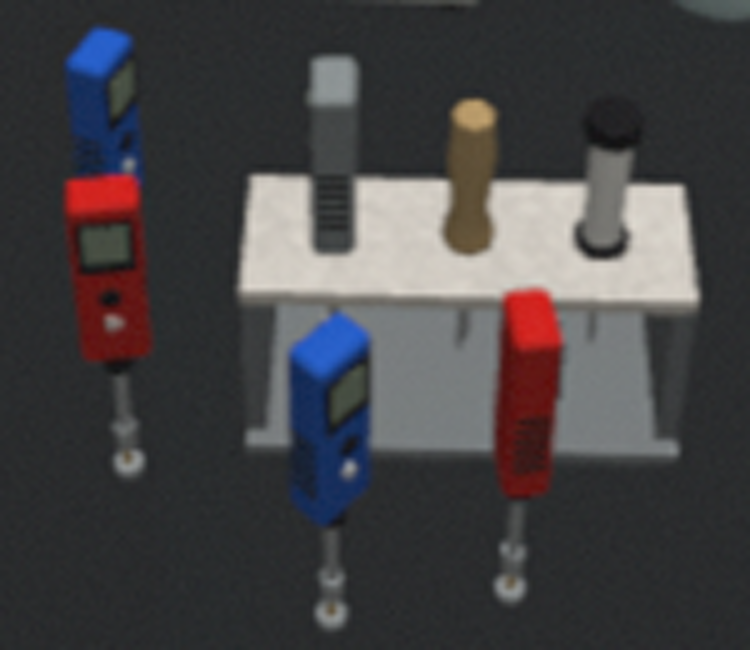

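View pics/t_pot.png

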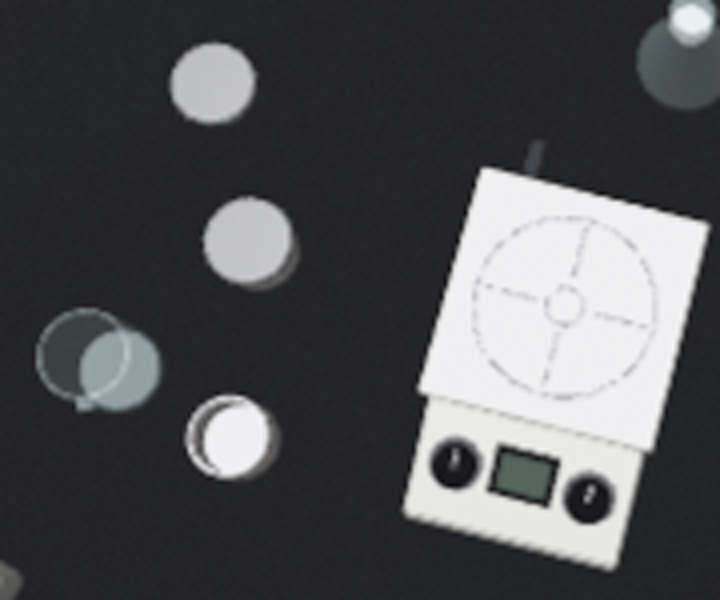

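View pics/s_pot.png

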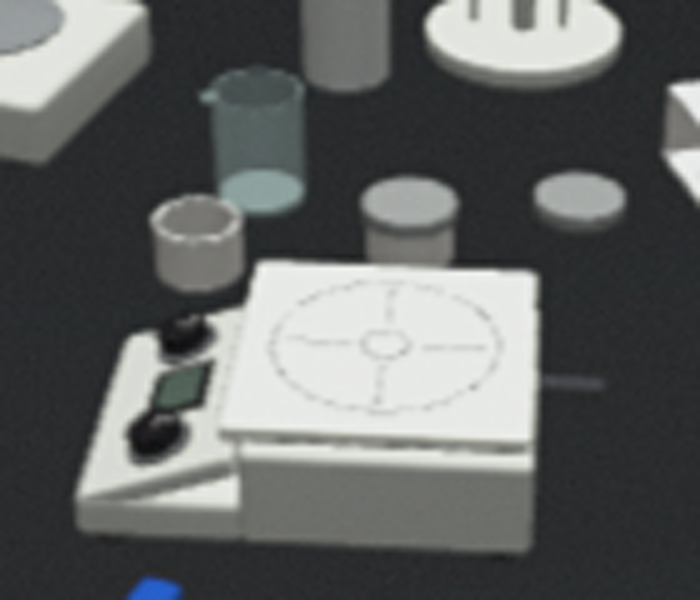

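Candidates for the probe: grey boxy tool in the rack (top 427,224; side 316,262) versus red (top 466,207; 436,261), blue (top 467,234; 407,259) look-alikes on the bench, the scraper (428,205) and needle (433,184). I choose the grey boxy one, at the rack's end hole. The close crops above show flat grey sides with no red or blue on it. Open pot: top (218,239), whose opening is visible. The closed pot is at (222,190) and the lid at (213,150).

```bash
python3 - <<'E'
from h import *
d=pickle.load(open("d0.pkl","rb"));T=d["top"];S=d["side"]
# ring: small dark contour inside white top
def ringc(c,box):
    x0,y0,x1,y1=box;g=cv2.cvtColor(c["img"][y0:y1,x0:x1],cv2.COLOR_RGB2GRAY)
    g=cv2.resize(g,None,fx=8,fy=8,interpolation=cv2.INTER_CUBIC)
    return g,x0,y0
# hotplate top corners via white mask quad
for n,c,box in [("top",T,(255,165,345,245)),("side",S,(280,165,355,225))]:
    x0,y0,x1,y1=box;g=cv2.cvtColor(c["img"],cv2.COLOR_RGB2GRAY)[y0:y1,x0:x1].astype(float)
    # dark ring weighted: local darkness near expected center
    u,v=(301.2,206.3) if n=="top" else (317,189)
    for it in range(5):
        yy,xx=np.mgrid[y0:y1,x0:x1]
        m=(np.hypot(xx-u,(yy-v)*(1 if n=="top" else 1.6))<7)
        w=np.clip(np.percentile(g[m],90)-g,0,None)*m
        u,v=(w*xx).sum()/w.sum(),(w*yy).sum()/w.sum()
    print(n,"ring",u,v,onz(c,u,v,.098))
# open pot top: white mask circle
hsv=cv2.cvtColor(T["img"],cv2.COLOR_RGB2HSV)
for nm,(u,v),R,z in [("pot",(218,239),16,.042),("closed",(222,190),16,.047),("lid",(213,150),16,.013)]:
    m=np.zeros(hsv.shape[:2],np.uint8);m[int(v)-R:int(v)+R,int(u)-R:int(u)+R]=(hsv[int(v)-R:int(v)+R,int(u)-R:int(u)+R,2]>95)
    cs,_=cv2.findContours(m,cv2.RETR_EXTERNAL,cv2.CHAIN_APPROX_NONE);k=max(cs,key=cv2.contourArea)
    e=cv2.fitEllipse(k);print(nm,e,onz(T,*e[0],z),cv2.minEnclosingCircle(k))
# probe top face
x0,y0=410,205;sub=T["img"][y0:y0+40,x0:x0+40].astype(int)
print("probe patch V");print(sub[10:30:1,5:32,2])
E
```

```text
top ring 300.4753086419753 206.80776014109347 [0.52534984 0.0537673  0.098     ]
side ring 316.43885714285716 189.0022857142857 [0.52529177 0.04371175 0.098     ]
pot ((216.92333984375, 238.8665771484375), (20.312759399414062, 21.636234283447266), 83.4761734008789) [0.43065955 0.30888905 0.042     ] ((217.0951385498047, 239.40687561035156), 11.209038734436035)
closed ((221.54226684570312, 189.7642059326172), (20.928632736206055, 21.537660598754883), 57.433555603027344) [0.58361261 0.30350848 0.047     ] ((221.63734436035156, 189.9978485107422), 11.119160652160645)
lid ((212.8184814453125, 150.46127319335938), (19.378215789794922, 20.677295684814453), 68.21299743652344) [0.72218019 0.34884733 0.013     ] ((212.5, 150.0), 10.735555648803711)
probe patch V
[[204 205 203 201 203 205 204 204 202 200 200 203 202 202 201 202 204 204
  202 180 110  41  39  40  39  39  38]
 [203 206 206 203 203 204 202 202 204 200 199 202 203 203 203 201 202 202
  199 178 109  39  40  39  41  39  39]
 [206 206 205 203 202 201 200 200 202 200 198 199 201 204 204 205 202 199
  197 154  82  40  39  40  39  38  3
[... 1224 characters left out ...]
  39  40  39  40  40]
 [201 164 119  94  81  67  60 118 111  65  39  40  70  99 149 166 172 156
   94  39  39  39  39  40  40  40  40]
 [202 193 183 171 169 168 149 138 115  85  97 130 166 184 199 203 201 148
   70  41  41  41  39  38  38  40  39]
 [203 206 203 198 198 202 198 187 176 175 182 190 202 210 209 208 202 143
   59  41  40  39  38  41  40  40  38]
 [208 207 205 201 204 209 211 208 203 203 203 204 206 209 210 208 205 139
   49  41  39  39  39  40  39  39  41]
 [208 204 201 200 201 206 208 203 200 201 203 203 206 206 206 205 189 119
   39  39  39  40  39  40  39  40  39]
 [202 201 198 196 199 202 201 201 201 203 205 205 204 203 203 205 180 111
   41  40  41  40  40  39  39  39  39]]
```

```bash
python3 - <<'E'
from h import *
d=pickle.load(open("d0.pkl","rb"));T=d["top"];S=d["side"]
t=lambda x,y:(380+x/5-.4,160+y/5-.4); s=lambda x,y:(250+x/5-.4,230+y/5-.4)
r=lambda p:np.round(p,3)
print("probe top T",r(onz(T,*t(252,318),.2)),"S",r(onz(S,*s(334,80),.2)),"tri",tri(T,t(252,318),S,s(334,80)))
for n,a in [("rackA",(192,66)),("rackB",(309,92)),("rackC",(256,417)),("rackD",(138,390))]: print(n,r(onz(T,*t(*a),.105)))
for n,a in [("rackSW",(248,175)),("rackSE",(686,183)),("rackSe",(698,298)),("rackSw",(240,290))]: print(n,r(onz(S,*s(*a),.105)))
for n,a,b in [("redE",(458,222),(530,320)),("blueE",(463,362),(330,345)),("redW",(308,506),(102,193)),("blueW",(148,497),(100,50))]:
    print(n,"T.181",r(onz(T,*t(*a),.181)),tri(T,t(*a),S,s(*b)))
p=lambda x,y:(160+x/4-.4,130+y/4-.4); q=lambda x,y:(240+x/5-.4,120+y/5-.4)
print("ring",onz(T,*p(565,305),.098),onz(S,*q(386,345),.098))
for a in [(483,167),(710,225),(654,452),(418,392)]: print(r(onz(T,*p(*a),.098)))
for a in [(258,260),(540,270),(533,443),(218,433)]: print(r(onz(S,*q(*a),.098)))
print("pot S top", onz(S,*q(198,218),.042))
E
```

```text
probe top T [ 0.469 -0.302  0.2  ] S [ 0.47  -0.309  0.2  ] tri (array([ 0.47070979, -0.30333787,  0.19431055]), np.float64(0.001325257935226937))
rackA [ 0.635 -0.3    0.105]
rackB [ 0.621 -0.371  0.105]
rackC [ 0.424 -0.331  0.105]
rackD [ 0.438 -0.262  0.105]
rackSW [ 0.437 -0.265  0.105]
rackSE [ 0.636 -0.303  0.105]
rackSe [ 0.621 -0.371  0.105]
rackSw [ 0.425 -0.333  0.105]
redE T.181 [ 0.528 -0.426  0.181] (array([ 0.52858653, -0.42811513,  0.1748054 ]), np.float64(0.0008174168017235892))
blueE T.181 [ 0.449 -0.424  0.181] (array([ 0.45038301, -0.42656662,  0.17373492]), np.float64(0.00029326086089419685))
redW T.181 [ 0.37  -0.334  0.181] (array([ 0.36999725, -0.33540787,  0.17622239]), np.float64(0.0001716009097866961))
blueW T.181 [ 0.373 -0.247  0.181] (array([ 0.37397915, -0.24789078,  0.17636864]), np.float64(0.0010923800489739273))
ring [0.52826691 0.05272352 0.098     ] [0.52668381 0.04563176 0.098     ]
[0.633 0.117 0.098]
[ 0.592 -0.055  0.098]
[ 0.42  -0.015  0.098]
[0.461 0.159 0.098]
[0.461 0.153 0.098]
[0.636 0.113 0.098]
[ 0.593 -0.063  0.098]
[ 0.42  -0.025  0.098]
pot S top [0.43179501 0.30430735 0.042     ]
```

Call:
play_rows(
  moves=[
    [[0,8,0],[-0.013,-0.02,0.05],60],
    [[0,16,0],[-0.026,-0.04,0.1],60],
    [[0,24,0],[-0.04,-0.05,0.15],60],
    [[0,32,0],[-0.053,-0.05,0.2],60],
    [[0,37.4,0],[-0.063,-0.05,0.245],60],
  ],
  grip_force=40,
)

```text
time: 0.65
ee_pos: [0.4232, -0.3365, 0.2814]
tcp_rot: [-90.0, -0.0, -100.9]
wrist_force: [0.1, -0.1, -0.4]
opening: 0.0517
```

```bash
python3 - <<'E'
from workcell import get_obs,camera
import pickle,cv2
c=camera("wrist");o=get_obs();print(o["ee_pos"],o["tcp_rot"],o["opening"]);pickle.dump(c,open("w1.pkl","wb"));cv2.imwrite("pics/w1.png",c["img"][:,:,::-1])
E
```

```text
[ 0.42791148 -0.33210811  0.28073209] [ -89.90383885    0.12600507 -101.24044646] 0.05146810521747734
```

View pics/w1.png

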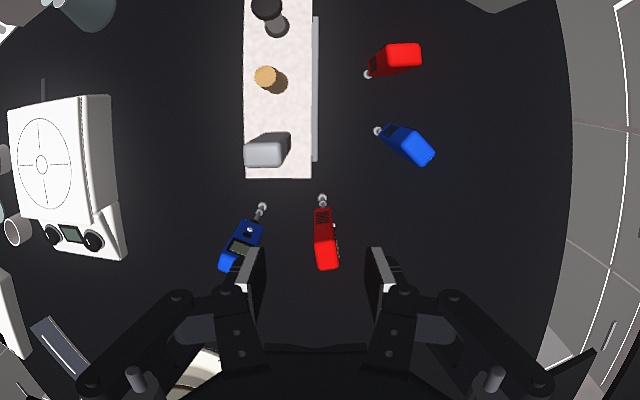

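The wrist view shows the probe's top face near (265,153). The scraper is at (270,78) and the needle at (268,10). The red and blue look-alikes stand beside the rack, and the hotplate ring is at (41,163).

```bash
python3 - <<'E'
from h import *
c=pickle.load(open("w1.pkl","rb"))
crop(c,230,120,330,190,7,"w1c.png")
crop(c,0,90,140,230,5,"w1d.png")
print("ring",onz(c,41,163.5,.098,True))
E
```

```text
ring [0.52874011 0.04857444 0.098     ]
```

View pics/w1c.png

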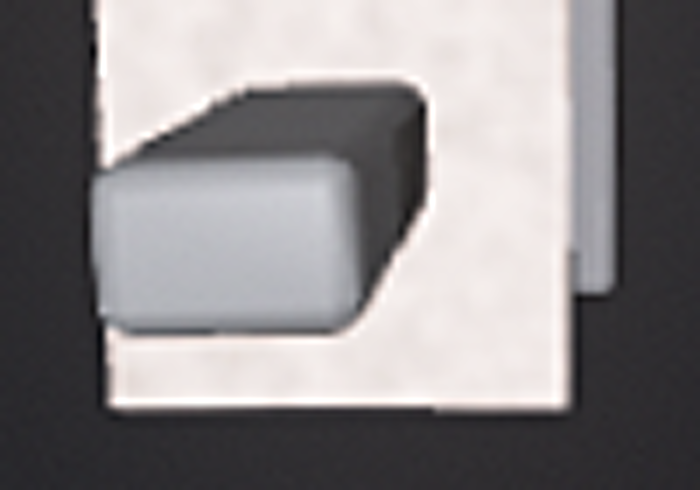

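View pics/w1d.png

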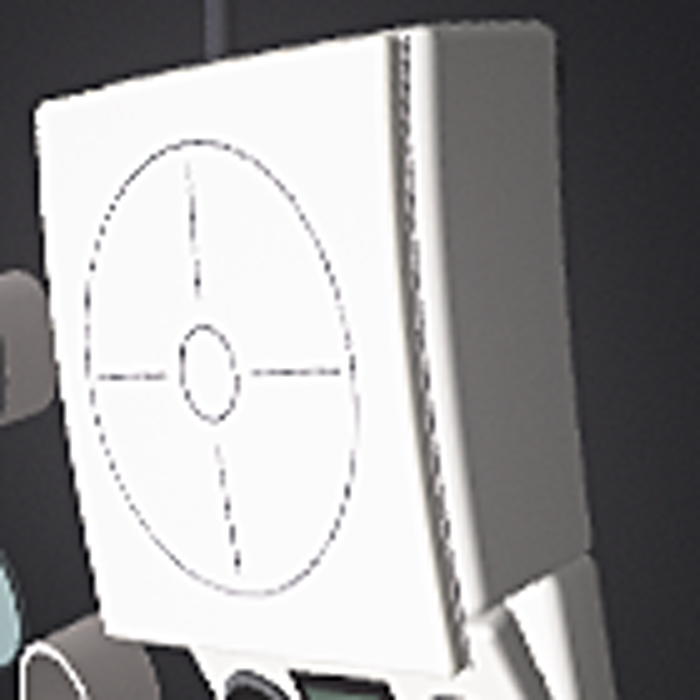

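```bash
python3 - <<'E'
from h import *
c=pickle.load(open("w1.pkl","rb"))
t=lambda x,y:(230+x/7-.43,120+y/7-.43)
P=lambda a,z:onz(c,*t(*a),z,True)
for a in [(95,172),(352,155),(362,332),(103,330),(228,245)]: print(P(a,.2))
a=P((120,333),.2)-P((345,333),.2);print("jaw yaw",np.degrees(np.arctan2(-a[1],-a[0])))
for a in [(105,408),(572,408)]: print("rack",P(a,.105))
# base right bottom corner of probe
print("handle base back edge",P((245,92),.105),P((425,92),.105),P((428,210),.105))
print("ring",onz(c,0+209.5/5-.4,90+372/5-.4,.098,True))
E
```

```text
[ 0.48237354 -0.29427817  0.2       ]
[ 0.47836965 -0.32141908  0.2       ]
[ 0.45976787 -0.31846359  0.2       ]
[ 0.46562784 -0.2910951   0.2       ]
[ 0.47175379 -0.30652564  0.2       ]
jaw yaw -101.63493059450113
rack [ 0.43924983 -0.26292079  0.105     ]
rack [ 0.42521312 -0.33331254  0.105     ]
handle base back edge [ 0.48186992 -0.29516948  0.105     ] [ 0.47634177 -0.32132492  0.105     ] [ 0.45899963 -0.31817925  0.105     ]
ring [0.52773393 0.04765959 0.098     ]
```

Call:
play_rows(
  moves=[
    [[0,0,0],[-0.024,0.0,0.029],60],
    [[0,0,0],[-0.024,0.0,0.029],60],
    [[0,0,0],[-0.024,0.0,0.029],60],
    [[0,0,0],[-0.024,0.0,0.029],60],
    [[0,0,0],[-0.024,0.0,0.029],60],
  ],
)

```text
time: 1.2
ee_pos: [0.4544, -0.32, 0.2809]
tcp_rot: [-90.0, -0.0, -100.6]
wrist_force: [0.1, -0.5, 0.2]
opening: 0.0514
```

```bash
python3 - <<'E'
from workcell import get_obs,camera
import pickle,cv2
c=camera("wrist");o=get_obs();print(o["ee_pos"],o["tcp_rot"],o["opening"]);pickle.dump(c,open("w2.pkl","wb"));cv2.imwrite("pics/w2.png",c["img"][:,:,::-1])
E
```

```text
[ 0.45444462 -0.32000704  0.28100004] [-8.99898002e+01 -8.44276128e-03 -1.00616370e+02] 0.05103183761312138
```

View pics/w2.png

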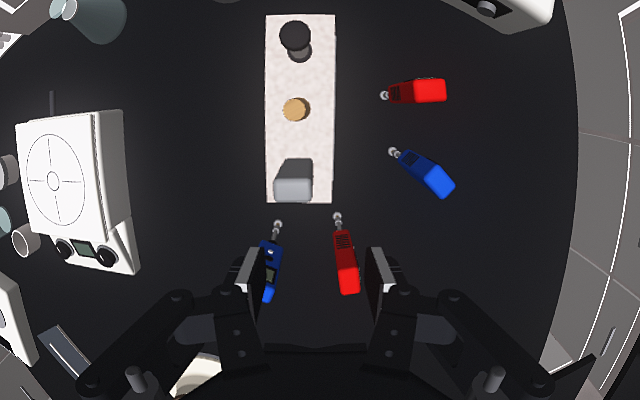

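```bash
python3 - <<'E'
from h import *
c=pickle.load(open("w2.pkl","rb"))
crop(c,255,145,345,215,8,"w2c.png")
E
```

```text
(no output)
```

View pics/w2c.png

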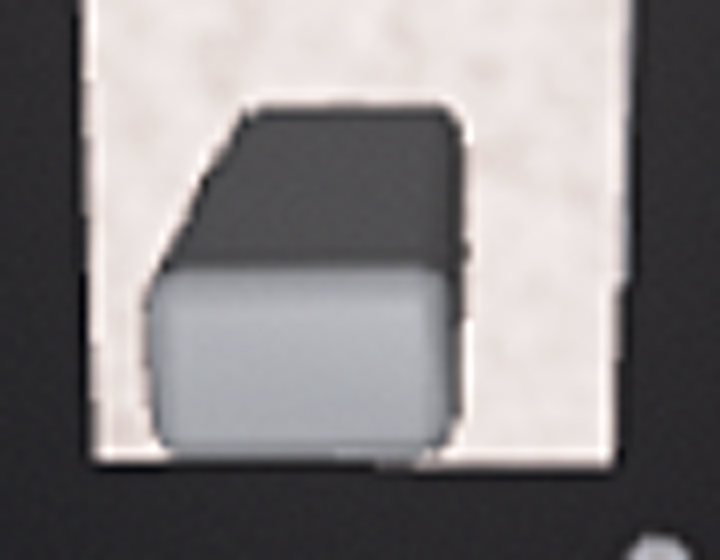

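```bash
python3 - <<'E'
from h import *
c=pickle.load(open("w2.pkl","rb"))
t=lambda x,y:(255+x/8-.44,145+y/8-.44)
P=lambda a,z:onz(c,*t(*a),z,True)
cs=np.array([P(a,.2) for a in [(150,268),(452,265),(458,455),(156,455)]]);print(cs,cs.mean(0))
a=P((175,455),.2)-P((430,456),.2);print("yaw",np.degrees(np.arctan2(-a[1],-a[0])))
a=P((185,268),.2)-P((430,266),.2);print("yaw",np.degrees(np.arctan2(-a[1],-a[0])))
for b in [(92,460),(612,466)]: print(P(b,.105))
print("base",P((250,106),.105),P((462,110),.105))
p=cs.mean(0);yaw=np.radians(-100.62);D=p-np.array([.4544,-.3200,.281])
print("tool x,z",D[0]*np.cos(yaw)+D[1]*np.sin(yaw),-D[0]*np.sin(yaw)+D[1]*np.cos(yaw))
E
```

```text
[[ 0.48380179 -0.29411846  0.2       ]
 [ 0.47878388 -0.32180225  0.2       ]
 [ 0.46053296 -0.31888807  0.2       ]
 [ 0.465844   -0.29062512  0.2       ]] [ 0.47224066 -0.30635848  0.2       ]
yaw -100.87721705837274
yaw -100.369451173979
[ 0.43905743 -0.26321353  0.105     ]
[ 0.42516912 -0.33251528  0.105     ]
base [ 0.48248332 -0.29464029  0.105     ] [ 0.47673238 -0.32166453  0.105     ]
tool x,z -0.016695794037128578 0.015021009658533655
```

Call:
play_rows(
  moves=[
    [[0,0,0],[-0.0167,0.0,0.015],60],
    [[0,0,0],[-0.0167,0.02,0.015],60],
    [[0,0,0],[-0.0167,0.06,0.015],60],
    [[0,0,0],[-0.0167,0.1,0.015],60],
    [[0,0,0],[-0.0167,0.13,0.015],60],
  ],
)

```text
time: 1.75
ee_pos: [0.4719, -0.3059, 0.1485]
tcp_rot: [-90.1, 0.0, -100.6]
wrist_force: [1.1, -0.4, -1.1]
opening: 0.0511
```

Call:
play_rows(
  moves=[
    [[0,0,0],[0,0.008,0],60],
    [[0,0,0],[0,0.008,0],60],
    [[0,0,0],[0,0.008,0],60],
    [[0,0,0],[0,0.008,0],60],
    [[0,0,0],[0,0.008,0],60],
  ],
)

```text
time: 2.25
ee_pos: [0.4735, -0.3061, 0.1444]
tcp_rot: [-89.9, -0.0, -100.5]
wrist_force: [0.6, 0.3, -1.6]
opening: 0.0514
```

```bash
python3 - <<'E'
from workcell import get_obs,camera
import pickle,cv2
c=camera("wrist");o=get_obs();print(o["ee_pos"],o["tcp_rot"],o["opening"],o["wrist_force"]);cv2.imwrite("pics/w3.png",c["img"][:,:,::-1])
E
```

```text
[ 0.47343272 -0.30602119  0.1440095 ] [-8.99063535e+01 -3.82885175e-02 -1.00541734e+02] 0.05128712075494316 [0.40217938 0.01948027 0.14652166]
```

View pics/w3.png

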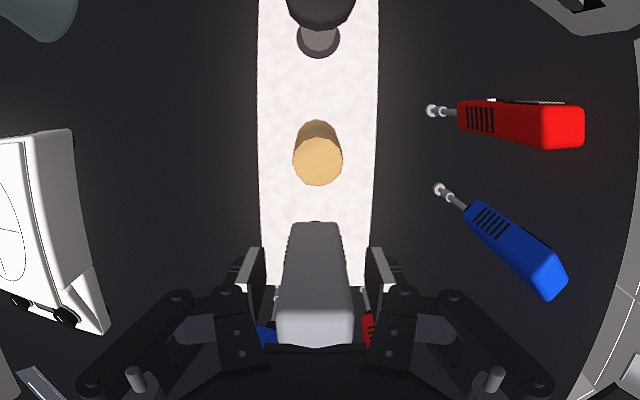

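The handle sits centred between the pads at (315,270), so I close.

Call:
play_rows(
  moves=[
    [[0,0,0],[0,0,0],20],
    [[0,0,0],[0,0,0],10],
    [[0,0,0],[0,0,0],10],
    [[0,0,0],[0,0,0],10],
    [[0,0,0],[0,0,0],10],
  ],
  grip_force=60,
)

```text
time: 2.8
ee_pos: [0.4732, -0.3058, 0.1434]
tcp_rot: [-90.0, -0.0, -100.5]
wrist_force: [-0.4, 0.1, 5.6]
opening: 0.0295
```

Call:
play_rows(
  moves=[
    [[0,0,0],[0,0,0],10],
    [[0,0,0],[0,0,0],10],
    [[0,0,0],[0,-0.01,0],10],
    [[0,0,0],[0,-0.02,0],10],
    [[0,0,0],[0,-0.04,0],10],
  ],
)

```text
time: 3.3
ee_pos: [0.4725, -0.3053, 0.1825]
tcp_rot: [-90.1, 0.1, -100.5]
wrist_force: [0.0, 0.4, -1.0]
opening: 0.0294
```

Call:
play_rows(
  moves=[
    [[0,0,0],[0,-0.03,0],10],
    [[0,0,0],[0,-0.06,0],10],
    [[0,0,0],[0,-0.09,0],10],
    [[0,0,0],[0,-0.11,0],10],
    [[0,0,0],[0,-0.11,0],10],
  ],
)

```text
time: 3.8
ee_pos: [0.4736, -0.306, 0.2963]
tcp_rot: [-89.7, -0.1, -100.5]
wrist_force: [0.3, -1.0, -0.8]
opening: 0.0292
```

```bash
python3 - <<'E'
from workcell import get_obs,camera
import pickle,cv2
from h import *
d={n:camera(n) for n in ["side","wrist","top"]};o=get_obs();print(o["ee_pos"],o["tcp_rot"],o["opening"],o["wrist_force"],o["torque"]);pickle.dump(d,open("d4.pkl","wb"))
crop(d["side"],220,120,420,320,4,"s4.png")
cv2.imwrite("pics/w4.png",d["wrist"]["img"][:,:,::-1])
E
```

```text
[ 0.47290769 -0.30563054  0.29177243] [-9.00672215e+01  3.09442487e-02 -1.00539396e+02] 0.029384747230490296 [-0.79244214 -0.63626394 -0.59809016] [-0.00893604  0.03898441 -0.02950857]
```

View pics/s4.png

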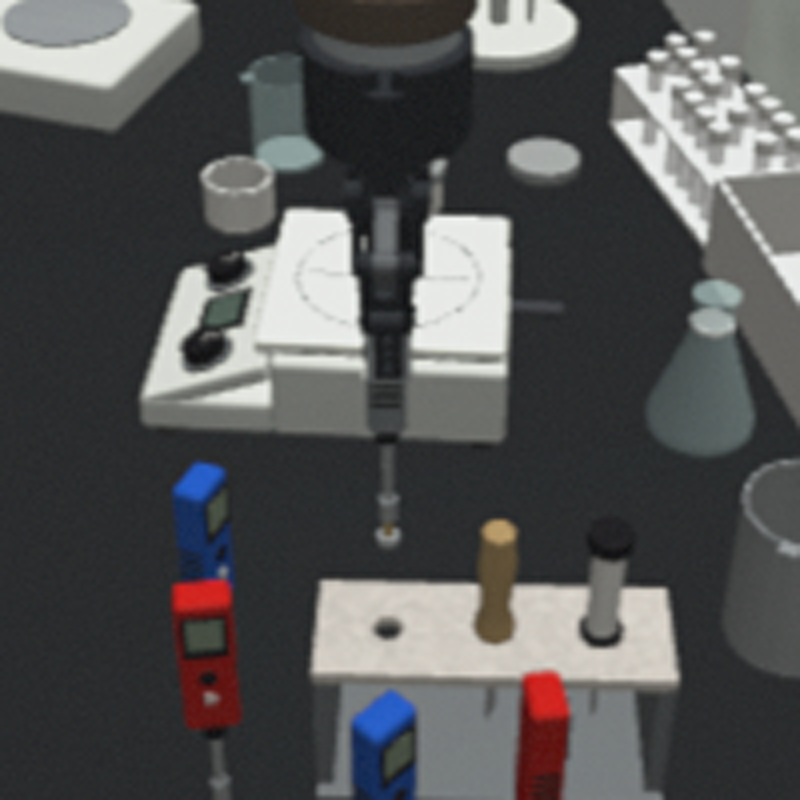

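View pics/w4.png

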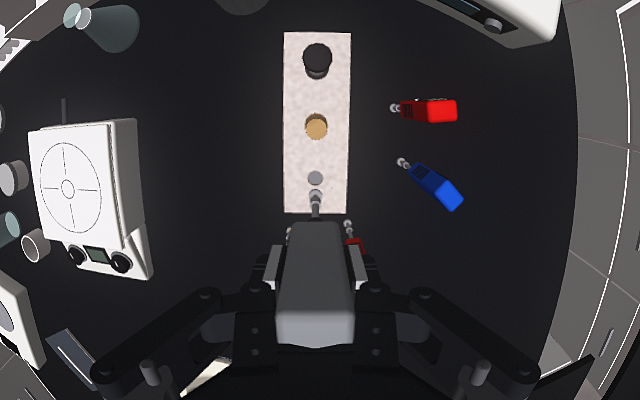

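```bash
python3 - <<'E'
from h import *
d=pickle.load(open("d4.pkl","rb"));c=d["wrist"]
tcp=[.4729,-.3056]
for z in [.167,.172,.2534,.105]: print(z,proj(c,[*tcp,z],True),proj(d["side"],[*tcp,z]))
print("hole",proj(c,[.4722,-.306,.105],True))
crop(c,280,150,350,230,8,"w4c.png");crop(c,0,180,140,280,5,"w4d.png")
E
```

```text
0.167 (np.float64(314.3416544189441), np.float64(192.77513747006185)) (np.float64(317.3064583444217), np.float64(255.5917526293143))
0.172 (np.float64(314.3415876451862), np.float64(194.33854993197352)) (np.float64(317.30140312224523), np.float64(253.9107825721148))
0.2534 (np.float64(314.34239621779886), np.float64(230.29623063581386)) (np.float64(317.21391216635595), np.float64(224.8181587483142))
0.105 (np.float64(314.34279656972006), np.float64(177.07007637965208)) (np.float64(317.36637629518157), np.float64(275.5157594484513))
hole (np.float64(314.8175705334536), np.float64(177.61386794483974))
```

View pics/w4c.png

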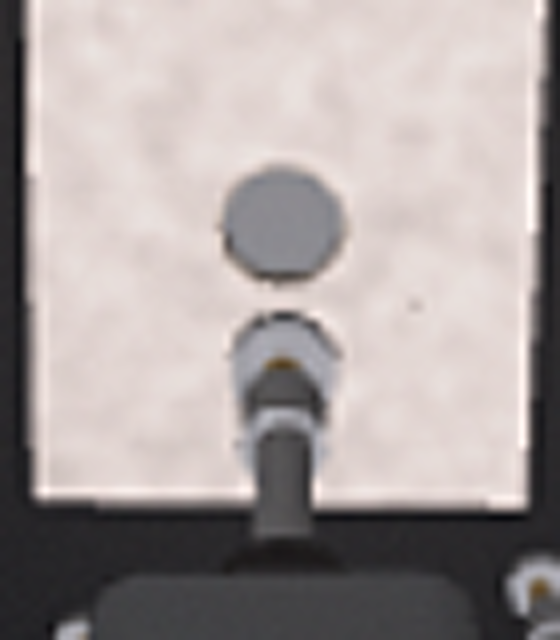

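View pics/w4d.png

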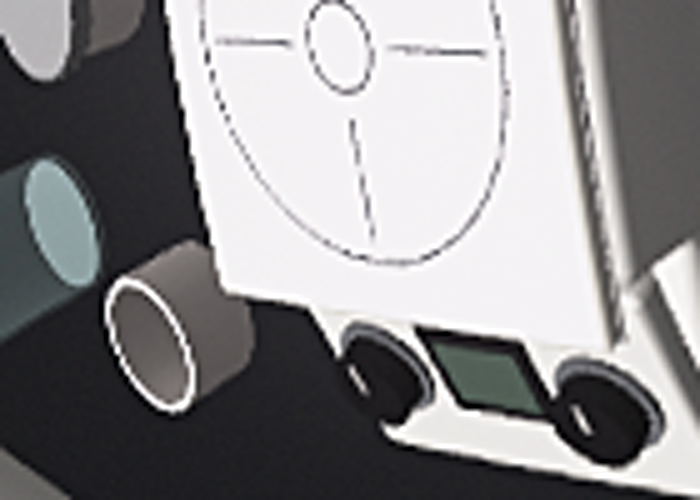

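```bash
python3 - <<'E'
from h import *
from workcell import get_obs
print(get_obs()["q"])
c=pickle.load(open("d4.pkl","rb"))["wrist"]
print("pot",onz(c,29.6,248.6,.042,True),"ring",onz(c,67.6,188.8,.098,True))
E
```

```text
[-3.28753138e+01  8.82804747e+00  2.11461062e+01  1.02391997e+02
  3.07592787e-03  1.57664062e+02]
pot [0.43254281 0.30424218 0.042     ] ring [0.52749806 0.04832139 0.098     ]
```

Call:
play_rows(
  moves=[
    [[0,-5,0],[-0.03,0,-0.008],10],
    [[0,-12,0],[-0.08,0,-0.022],10],
    [[0,-20,0],[-0.13,0,-0.037],10],
    [[0,-28,0],[-0.18,0,-0.052],10],
    [[0,-36,0],[-0.225,0,-0.065],10],
  ],
)

```text
time: 4.45
ee_pos: [0.4494, -0.074, 0.2913]
tcp_rot: [-90.1, 0.1, -64.2]
wrist_force: [1.2, 0.4, -0.2]
opening: 0.0294
```

Call:
play_rows(
  moves=[
    [[0,-4,0],[-0.04,0,0.018],10],
    [[0,-8,0],[-0.081,0,0.037],10],
    [[0,-12,0],[-0.122,0,0.055],10],
    [[0,-16,0],[-0.163,0,0.073],10],
    [[0,-20,0],[-0.203,0,0.0915],10],
  ],
)

```text
time: 4.95
ee_pos: [0.445, 0.1486, 0.2915]
tcp_rot: [-90.1, 0.0, -44.4]
wrist_force: [1.5, -0.4, -1.5]
opening: 0.0295
```

```bash
python3 - <<'E'
from workcell import get_obs,camera
from h import *
camera("wrist");camera("wrist");c=camera("wrist");o=get_obs();print(o["time"],o["ee_pos"],o["tcp_rot"],o["opening"],o["qd"][0]);pickle.dump(c,open("w5.pkl","wb"))
cv2.imwrite("pics/w5.png",c["img"][:,:,::-1])
E
```

```text
5.1 [0.44509098 0.14889856 0.29104852] [-9.01418360e+01  8.05172785e-02 -4.42808921e+01] 0.029461819628917654 -3.4652188058944646
```

View pics/w5.png

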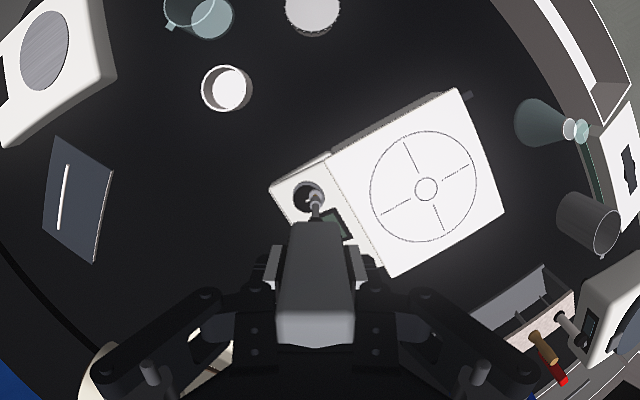

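The open pot is at (227,89) with its rim clearly visible, and the ring is at (426,189).

```bash
cat > meas.py <<'E'
from h import *
def circ_ransac(pts):return cv2.fitEllipse(np.array(pts,np.float32))
def ring(c,u,v):
    img=c["img"];g=cv2.cvtColor(img,cv2.COLOR_RGB2GRAY).astype(np.float32);K=6
    # radial dark minimum
    for it in range(4):
        pts=[]
        for a in np.arange(0,2*np.pi,.1):
            R=np.arange(5,20,.25);x=u+R*np.cos(a);y=v+R*np.sin(a)
            s=cv2.remap(g,x[None].astype(np.float32),y[None].astype(np.float32),cv2.INTER_CUBIC)[0]
            i=np.argmin(s)
            if s[i]<225 and s[i]>60: pts.append((x[i],y[i]))
        e=cv2.fitEllipse(np.array(pts,np.float32));u,v=e[0]
    return e,len(pts),onz(c,u,v,.098,True)
def pot(c,u,v,r0,r1):
    g=cv2.cvtColor(c["img"],cv2.COLOR_RGB2GRAY).astype(np.float32)
    for it in range(3):
        pts=[]
        for a in np.arange(0,2*np.pi,.1):
            R=np.arange(r0,r1,.25);x=u+R*np.cos(a);y=v+R*np.sin(a)
            s=cv2.remap(g,x[None].astype(np.float32),y[None].astype(np.float32),cv2.INTER_LINEAR)[0]
            k=np.where(s>190)[0]
            if len(k): pts.append((x[k[-1]],y[k[-1]]))
        e=cv2.fitEllipse(np.array(pts,np.float32));u,v=e[0]
    return e,len(pts),onz(c,u,v,.042,True)
E
python3 - <<'E'
from meas import *
c=pickle.load(open("w5.pkl","rb"))
print(ring(c,426,189));print(pot(c,227,89,18,30))
crop(c,190,55,270,125,8,"w5p.png");crop(c,290,180,345,240,10,"w5f.png")
E
```

```text
(((425.6468200683594, 188.83702087402344), (21.295194625854492, 23.36659049987793), 34.671138763427734), 63, array([0.52718396, 0.049941  , 0.098     ]))
(((223.227783203125, 87.79967498779297), (43.89937973022461, 46.91884994506836), 27.9444580078125), 63, array([0.43251246, 0.30635615, 0.042     ]))
```

View pics/w5p.png

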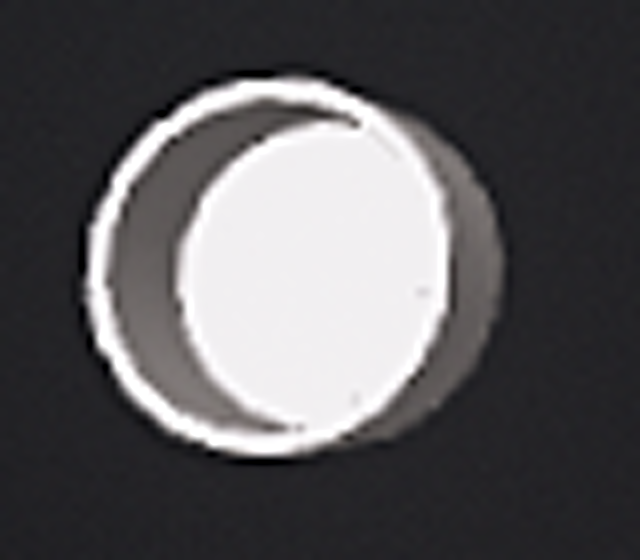

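View pics/w5f.png

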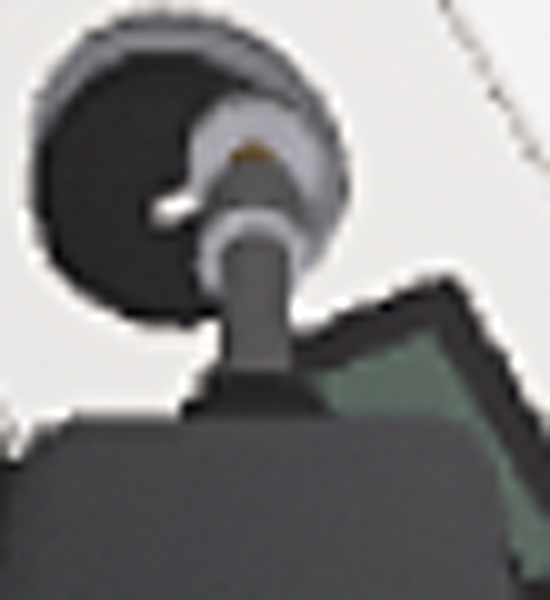

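Call:
play_rows(
  moves=[
    [[0,-2,0],[-0.02,0,0.0175],10],
    [[0,-5,0],[-0.05,0,0.0435],10],
    [[0,-8,0],[-0.08,0,0.07],10],
    [[0,-10,0],[-0.105,0,0.092],10],
    [[0,-10,0],[-0.119,0,0.104],10],
  ],
)

```text
time: 5.6
ee_pos: [0.4338, 0.3054, 0.2914]
tcp_rot: [-90.1, 0.0, -34.5]
wrist_force: [-0.1, -0.1, -0.9]
opening: 0.0292
```

```bash
python3 - <<'E'
from workcell import get_obs,camera
from h import *
camera("wrist");camera("wrist");d={n:camera(n) for n in ["wrist","side","top"]};o=get_obs();print(o["time"],o["ee_pos"],o["tcp_rot"],o["opening"],o["wrist_force"]);pickle.dump(d,open("w6.pkl","wb"))
c=d["wrist"];cv2.imwrite("pics/w6.png",c["img"][:,:,::-1])
z=.0414+.0
tcp=o["ee_pos"];print(proj(c,[tcp[0],tcp[1],tcp[2]-.1244],True),proj(c,[.4325,.3063,.004],True),proj(c,[.4325,.3063,.042],True))
E
```

```text
5.85 [0.43422735 0.3031734  0.29238226] [-9.00616308e+01  1.96153216e-03 -3.46173983e+01] 0.0294463189480572 [-0.31795351 -0.43663572 -1.38558615]
(np.float64(316.6999371942924), np.float64(194.31084940694788)) (np.float64(313.85268966741296), np.float64(159.65131087019302)) (np.float64(313.7349535197344), np.float64(164.93340719072458))
```

View pics/w6.png

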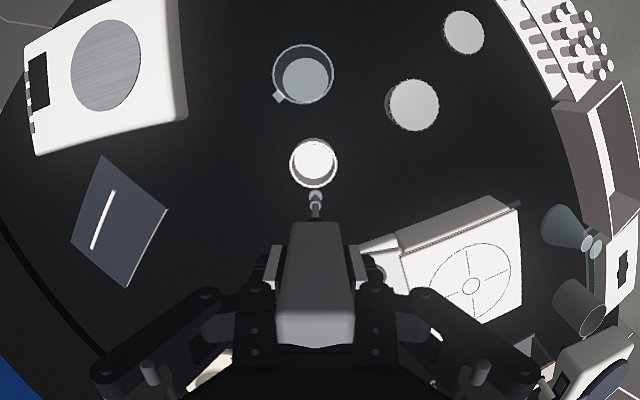

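Call:
play_rows(
  moves=[
    [[0,0,0],[-0.0027,0.02,0.0012],10],
    [[0,0,0],[-0.0027,0.05,0.0012],10],
    [[0,0,0],[-0.0027,0.08,0.0012],10],
    [[0,0,0],[-0.0027,0.1,0.0012],10],
    [[0,0,0],[-0.0027,0.104,0.0012],10],
  ],
)

```text
time: 6.35
ee_pos: [0.432, 0.305, 0.1865]
tcp_rot: [-90.2, 0.1, -34.7]
wrist_force: [-0.5, 0.5, -0.3]
opening: 0.0297
```

```bash
python3 - <<'E'
from workcell import get_obs,camera
from h import *
camera("wrist");d={n:camera(n) for n in ["wrist","side","top"]};o=get_obs();print(o["time"],o["ee_pos"],o["tcp_rot"],o["opening"],o["wrist_force"]);pickle.dump(d,open("w7.pkl","wb"))
c=d["wrist"]
tcp=o["ee_pos"]
for z in [.1246,.1196]:print(proj(c,[tcp[0],tcp[1],tcp[2]-z],True),proj(d["side"],[tcp[0],tcp[1],tcp[2]-z]))
print(proj(d["side"],[.4325,.3063,.042]))
a=cv2.resize(c["img"][120:240,255:375,::-1],None,fx=5,fy=5);b=cv2.resize(d["side"]["img"][110:210,250:350,::-1],(600,600))
cv2.imwrite("pics/w7.png",cv2.resize(np.hstack([a,b]),(800,400)))
E
```

```text
6.55 [0.43302795 0.30665511 0.19031586] [-8.99024027e+01 -3.97378155e-02 -3.45926436e+01] 0.029838776404930354 [ 0.281412   -0.94609568 -0.27937133]
(np.float64(315.03704126725114), np.float64(191.58340610767092)) (np.float64(279.1023346198186), np.float64(157.03874597556546))
(np.float64(315.03694869294304), np.float64(193.18617688664614)) (np.float64(279.01863384822093), np.float64(155.80161521286084))
(np.float64(279.3539596481764), np.float64(162.89901722474409))
```

View pics/w7.png

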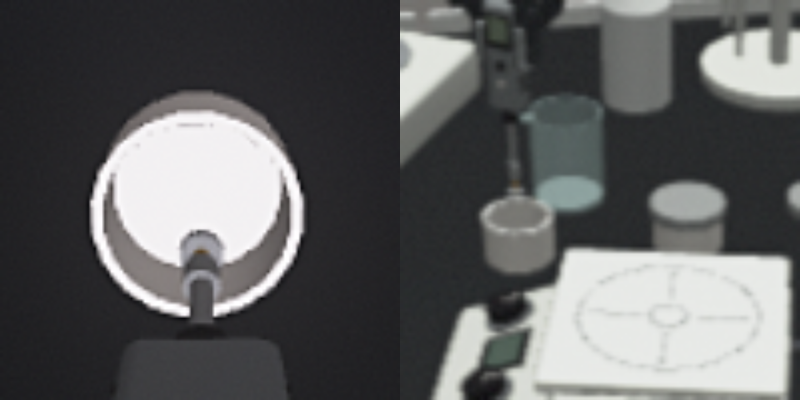

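Call:
play_rows(
  moves=[
    [[0,0,0],[0,0.015,0],10],
    [[0,0,0],[0,0.03,0],10],
    [[0,0,0],[0,0.042,0],10],
    [[0,0,0],[0,0.049,0],10],
    [[0,0,0],[0,0.052,0],10],
  ],
)

```text
time: 7.05
ee_pos: [0.4322, 0.3068, 0.136]
tcp_rot: [-90.1, 0.0, -34.5]
wrist_force: [-0.5, 0.6, -1.9]
opening: 0.0294
```

Call:
play_rows(
  moves=[
    [[0,0,0],[0,0.0,0],10],
    [[0,0,0],[0,0.0,0],10],
    [[0,0,0],[0,0.0,0],10],
    [[0,0,0],[0,0.0,0],10],
    [[0,0,0],[0,0.0,0],10],
  ],
)

```text
time: 7.55
ee_pos: [0.4326, 0.3071, 0.1371]
tcp_rot: [-90.0, -0.0, -34.5]
wrist_force: [-0.5, 0.3, -1.1]
opening: 0.0294
```

```bash
python3 - <<'E'
from workcell import get_obs,camera
from h import *
z=[]
for i in range(4):
    c=camera("wrist");o=get_obs();z.append(np.r_[o["ee_pos"],o["wrist_force"]])
print(np.round(z,4));s=camera("side")
pickle.dump(c,open("w8.pkl","wb"))
a=cv2.resize(c["img"][120:240,255:375,::-1],None,fx=5,fy=5);b=cv2.resize(s["img"][110:210,250:350,::-1],(600,600))
cv2.imwrite("pics/w8.png",cv2.resize(np.hstack([a,b]),(800,400)))
E
```

```text
[[ 0.4326  0.307   0.137   0.6184  0.8265 -0.0394]
 [ 0.4325  0.307   0.1369 -0.4329 -0.0461 -0.5243]
 [ 0.4325  0.307   0.1369  0.2465 -0.9364 -1.3189]
 [ 0.4325  0.307   0.1369  0.279  -0.1611 -0.8169]]
```

View pics/w8.png

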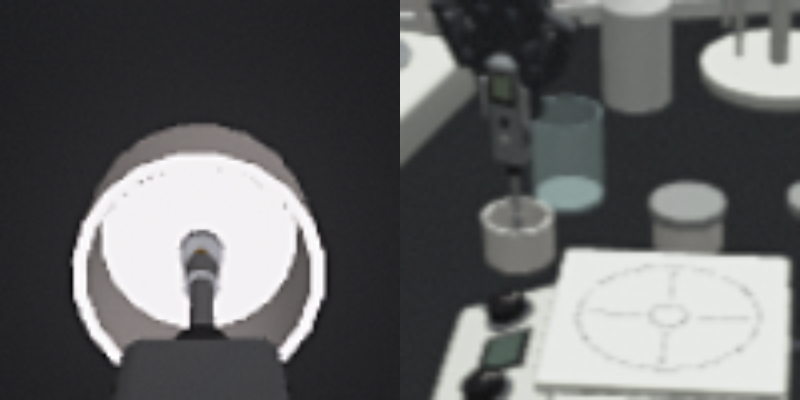

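Call:
play_rows(
  moves=[
    [[0,0,0],[0,0.002,0],10],
    [[0,0,0],[0,0.004,0],10],
    [[0,0,0],[0,0.006,0],10],
    [[0,0,0],[0,0.006,0],10],
    [[0,0,0],[0,0.006,0],10],
  ],
)

```text
time: 8.3
ee_pos: [0.4324, 0.307, 0.1307]
tcp_rot: [-90.0, 0.0, -34.5]
wrist_force: [-0.7, 0.4, -0.8]
opening: 0.0296
```

```bash
python3 - <<'E'
from workcell import get_obs,camera
from h import *
z=[]
for i in range(8):
    c=camera("wrist");o=get_obs();z.append(np.r_[o["ee_pos"],o["wrist_force"]])
print(np.round(z,4),np.mean(z,0))
E
```

```text
[[ 0.4325  0.307   0.1308 -0.4124 -0.0046 -0.3425]
 [ 0.4325  0.307   0.1309  0.1723  0.749  -1.5575]
 [ 0.4325  0.307   0.1309 -0.4925  0.0762 -0.6488]
 [ 0.4325  0.307   0.1309  0.2982 -0.2247 -0.6849]
 [ 0.4325  0.307   0.1309 -0.6185  0.7765 -0.8074]
 [ 0.4325  0.307   0.1309 -0.3113 -0.381  -1.2254]
 [ 0.4325  0.307   0.1309  0.3855  0.525  -1.0121]
 [ 0.4325  0.307   0.1309  0.2929  0.7413 -0.554 ]] [ 0.43250321  0.30700159  0.13088982 -0.08572638  0.28222929 -0.85406577]
```

Call:
play_rows(
  moves=[
    [[0,0,0],[0,0.001,0],10],
    [[0,0,0],[0,0.002,0],10],
    [[0,0,0],[0,0.003,0],10],
    [[0,0,0],[0,0.004,0],10],
    [[0,0,0],[0,0.004,0],10],
  ],
)

```text
time: 9.2
ee_pos: [0.4325, 0.307, 0.1268]
tcp_rot: [-90.0, -0.0, -34.5]
wrist_force: [0.5, -0.6, 1.2]
opening: 0.0295
```

```bash
python3 - <<'E'
from workcell import get_obs,camera
from h import *
z=[]
for i in range(8):
    c=camera("wrist");o=get_obs();z.append(np.r_[o["ee_pos"],o["wrist_force"]])
print(np.mean(z,0),np.std(z,0))
E
```

```text
[ 0.43248736  0.30698797  0.12689535 -0.39466312 -0.29697714  0.30437021] [1.51115806e-05 9.80644045e-06 2.41849015e-05 4.67556907e-01
 3.99781401e-01 5.02837785e-01]
```

Call:
play_rows(
  moves=[
    [[0,0,0],[0,-0.015,0],10],
    [[0,0,0],[0,-0.045,0],10],
    [[0,0,0],[0,-0.085,0],10],
    [[0,0,0],[0,-0.125,0],10],
    [[0,0,0],[0,-0.15,0],10],
  ],
)

```text
time: 10.1
ee_pos: [0.4326, 0.3071, 0.281]
tcp_rot: [-89.8, -0.1, -34.5]
wrist_force: [-0.1, 0.2, -1.8]
opening: 0.0294
```

```bash
python3 - <<'E'
from workcell import get_obs,camera
from meas import *
for i in range(3): c=camera("wrist")
o=get_obs();print(o["ee_pos"],o["tcp_rot"],o["opening"])
pickle.dump(c,open("w9.pkl","wb"));cv2.imwrite("pics/w9.png",c["img"][:,:,::-1])
ps=[proj(c,[.527,.0499,.098],True),proj(c,[.4325,.3065,.042],True)];print(ps)
print(ring(c,*ps[0]))
yaw=np.radians(o["tcp_rot"][2]);D=np.array([.527,.0499])-o["ee_pos"][:2]
print("tool x,z",D[0]*np.cos(yaw)+D[1]*np.sin(yaw),-D[0]*np.sin(yaw)+D[1]*np.cos(yaw))
E
```

```text
[0.43300992 0.30733824 0.27915862] [-8.98027046e+01 -7.41409372e-02 -3.45415203e+01] 0.029716281880721285
[(np.float64(473.9027300156223), np.float64(291.4167439382049)), (np.float64(314.5060436857553), np.float64(169.05311460769866))]
(((473.53887939453125, 292.0135192871094), (15.74983024597168, 24.02587127685547), 23.641847610473633), 63, array([0.52616061, 0.04929371, 0.098     ]))
tool x,z 0.2233894175262496 -0.1587631876348957
```

View pics/w9.png

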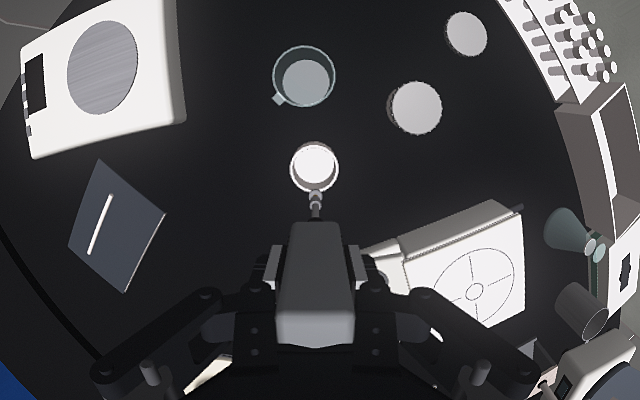

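Call:
play_rows(
  moves=[
    [[0,4,0],[0.022,0,-0.016],10],
    [[0,11,0],[0.06,0,-0.043],10],
    [[0,18,0],[0.1,0,-0.071],10],
    [[0,25,0],[0.14,0,-0.1],10],
    [[0,30,0],[0.175,0,-0.1245],10],
  ],
)

```text
time: 10.75
ee_pos: [0.506, 0.103, 0.2757]
tcp_rot: [-90.1, 0.0, -64.8]
wrist_force: [1.1, 0.9, -1.6]
opening: 0.0297
```

```bash
python3 - <<'E'
from workcell import get_obs,camera
from meas import *
for i in range(4): c=camera("wrist")
o=get_obs();print(o["time"],o["ee_pos"],o["tcp_rot"],o["opening"])
pickle.dump(c,open("w10.pkl","wb"))
p=proj(c,[.527,.0499,.098],True);print(p)
e=ring(c,*p);print(e)
yaw=np.radians(o["tcp_rot"][2]);D=e[2][:2]-o["ee_pos"][:2]
print("tool x,z",D[0]*np.cos(yaw)+D[1]*np.sin(yaw),-D[0]*np.sin(yaw)+D[1]*np.cos(yaw))
cv2.imwrite("pics/w10.png",c["img"][:,:,::-1])
E
```

```text
10.95 [0.50588468 0.1042879  0.27572099] [-9.01016277e+01  3.83903140e-02 -6.46398220e+01] 0.029256707628932153
(np.float64(367.80027451372075), np.float64(181.91154653592582))
(((368.4200134277344, 181.8177490234375), (24.963876724243164, 26.801843643188477), 122.40170288085938), 63, array([0.52738568, 0.04933606, 0.098     ]))
tool x,z 0.05886534557667496 -0.004107244245987261
```

View pics/w10.png

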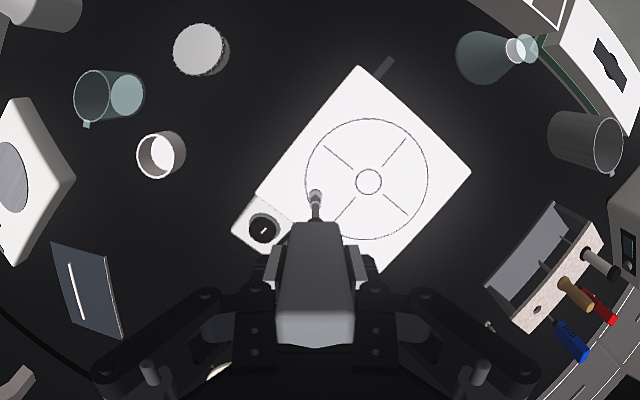

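Call:
play_rows(
  moves=[
    [[0,0,0],[0.012,0,-0.001],10],
    [[0,0,0],[0.03,0.005,-0.002],10],
    [[0,0,0],[0.048,0.02,-0.003],10],
    [[0,0,0],[0.057,0.032,-0.004],10],
    [[0,0,0],[0.0588,0.038,-0.0041],10],
  ],
)

```text
time: 11.45
ee_pos: [0.5273, 0.0502, 0.2372]
tcp_rot: [-90.1, 0.0, -64.5]
wrist_force: [-0.2, 1.2, -1.7]
opening: 0.0297
```

```bash
python3 - <<'E'
from workcell import get_obs,camera
from meas import *
for i in range(7): c=camera("wrist")
d={n:camera(n) for n in ["wrist","side","top"]};c=d["wrist"]
o=get_obs();print(o["time"],o["ee_pos"],o["tcp_rot"],o["opening"],o["wrist_force"])
pickle.dump(d,open("w11.pkl","wb"))
tcp=o["ee_pos"]
print("ring",proj(c,[.5273,.0494,.098],True),"foot",proj(c,[tcp[0],tcp[1],tcp[2]-.1235],True),proj(c,[tcp[0],tcp[1],tcp[2]-.1185],True))
print("side",proj(d["side"],[.5273,.0494,.098]),proj(d["side"],[tcp[0],tcp[1],tcp[2]-.1235]))
a=cv2.resize(c["img"][150:230,275:355,::-1],(600,600),interpolation=cv2.INTER_CUBIC);b=cv2.resize(d["side"]["img"][140:220,280:360,::-1],(600,600),interpolation=cv2.INTER_CUBIC)
cv2.imwrite("pics/w11.png",cv2.resize(np.hstack([a,b]),(800,400)))
E
```

```text
11.95 [0.52767504 0.05059899 0.23924295] [-8.99649908e+01 -1.28528575e-02 -6.45186823e+01] 0.029492767967422905 [ 0.22273465  0.46823147 -1.62874642]
ring (np.float64(316.0757681675173), np.float64(188.7388273454642)) foot (np.float64(315.1367738911495), np.float64(193.119022114486)) (np.float64(315.145744002609), np.float64(194.71607118697563))
side (np.float64(316.8082703611745), np.float64(187.87698547732722)) (np.float64(316.8529892877034), np.float64(182.71849309731735))
```

View pics/w11.png

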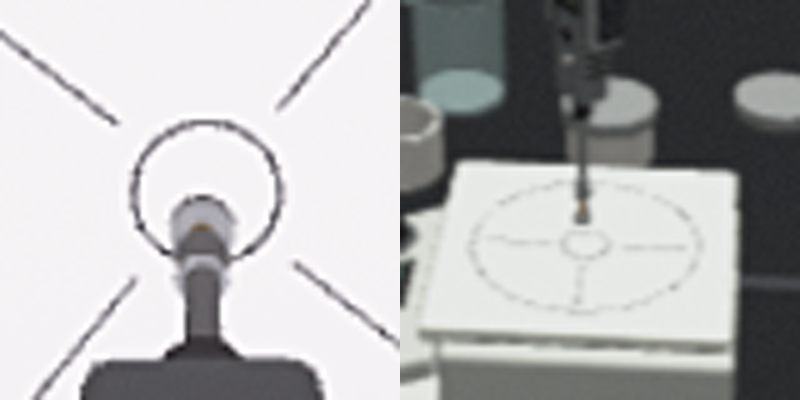

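Call:
play_rows(
  moves=[
    [[0,0,0],[0.0004,0.004,0.0003],10],
    [[0,0,0],[0.0008,0.009,0.0005],10],
    [[0,0,0],[0.0008,0.013,0.0005],10],
    [[0,0,0],[0.0008,0.016,0.0005],10],
    [[0,0,0],[0.0008,0.018,0.0005],10],
  ],
)

```text
time: 12.45
ee_pos: [0.5283, 0.0498, 0.2205]
tcp_rot: [-90.0, 0.0, -64.5]
wrist_force: [-0.2, 0.2, 0.7]
opening: 0.0294
```

```bash
cat > st.py <<'E'
from workcell import get_obs,camera
from h import *
z=[]
for i in range(10):
    c=camera("wrist");o=get_obs();z.append(np.r_[o["ee_pos"],o["wrist_force"]])
print(o["time"],np.round(np.mean(z,0),4),np.round(np.std(z,0),4),o["tcp_rot"]);pickle.dump(c,open("wl.pkl","wb"))
E
python3 st.py
```

```text
12.95 [ 0.5283  0.0498  0.2209 -0.7653  0.063   0.7015] [1.000e-04 0.000e+00 2.000e-04 4.333e-01 5.789e-01 5.131e-01] [-8.99955857e+01 -3.41616514e-03 -6.45381794e+01]
```

Call:
play_rows(
  moves=[
    [[0,0,0],[0,0.001,0],10],
    [[0,0,0],[0,0.002,0],10],
    [[0,0,0],[0,0.003,0],10],
    [[0,0,0],[0,0.0037,0],10],
    [[0,0,0],[0,0.0037,0],10],
  ],
)

```text
time: 13.45
ee_pos: [0.5284, 0.0498, 0.2171]
tcp_rot: [-90.0, -0.0, -64.5]
wrist_force: [-0.5, 0.0, 1.1]
opening: 0.0294
```

```bash
python3 st.py; python3 st.py; python3 - <<'E'
from workcell import camera
from h import *
c=pickle.load(open("wl.pkl","rb"));s=camera("side")
a=cv2.resize(c["img"][150:230,275:355,::-1],(600,600),interpolation=cv2.INTER_CUBIC);b=cv2.resize(s["img"][140:220,280:360,::-1],(600,600),interpolation=cv2.INTER_CUBIC)
cv2.imwrite("pics/w12.png",cv2.resize(np.hstack([a,b]),(800,400)))
E
```

```text
13.95 [ 0.5284  0.0498  0.2172 -0.743  -0.1197  1.3195] [0.     0.     0.     0.6179 0.3797 0.3847] [-8.99943234e+01 -5.62912171e-04 -6.45409026e+01]
14.45 [ 0.5284  0.0498  0.2171 -0.7645 -0.3154  1.356 ] [0.     0.     0.     0.4806 0.3856 0.3733] [-9.00004688e+01 -2.37567568e-03 -6.45399027e+01]
```

View pics/w12.png

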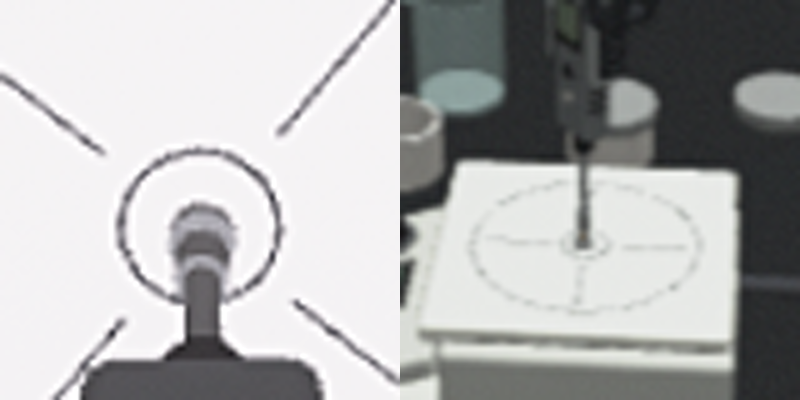

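Total force on the spring is about 2.2 N and the foot sits centred in the ring (200,226 in the crop). I hold it there.

```bash
for i in 1 2 3 4 5; do python3 st.py; done
```

```text
15.0 [ 0.5284  0.0498  0.2171 -0.3402 -0.0584  1.4666] [0.     0.     0.     0.5585 0.4737 0.3783] [-8.99974050e+01 -7.75862971e-04 -6.45384518e+01]
15.5 [ 0.5284  0.0498  0.2171 -0.5909 -0.33    1.4777] [0.     0.     0.     0.374  0.477  0.4563] [-9.00025483e+01  1.68020571e-03 -6.45390202e+01]
16.0 [ 0.5284  0.0498  0.2171 -0.4193 -0.2316  1.2607] [0.     0.     0.     0.272  0.3755 0.41  ] [-8.99993334e+01 -9.34446945e-06 -6.45401835e+01]
16.5 [ 0.5284  0.0499  0.2171 -0.6792 -0.3327  1.2985] [0.     0.     0.     0.2938 0.4099 0.4359] [-9.00008031e+01  6.12597925e-04 -6.45390868e+01]
17.0 [ 0.5284  0.0498  0.2171 -0.4609 -0.4442  1.3466] [0.     0.     0.     0.3867 0.2502 0.4776] [-8.99987039e+01 -4.25908158e-05 -6.45409966e+01]
```

Call:
play_rows(
  moves=[
    [[0,0,0],[0,0,0],10],
    [[0,0,0],[0,0,0],10],
    [[0,0,0],[0,0,0],10],
    [[0,0,0],[0,0,0],10],
    [[0,0,0],[0,0,0],10],
  ],
)

```text
time: 17.5
ee_pos: [0.5284, 0.0498, 0.2171]
tcp_rot: [-90.0, 0.0, -64.5]
wrist_force: [0.8, -1.4, 0.6]
opening: 0.0297
```

Call:
play_rows(
  moves=[
    [[0,0,0],[0,0,0],10],
    [[0,0,0],[0,0,0],10],
    [[0,0,0],[0,0,0],10],
    [[0,0,0],[0,0,0],10],
    [[0,0,0],[0,0,0],10],
  ],
)

```text
time: 18.0
ee_pos: [0.5284, 0.0498, 0.2171]
tcp_rot: [-90.0, -0.0, -64.5]
wrist_force: [-0.2, -0.6, 2.0]
opening: 0.0295
```

```bash
python3 st.py; python3 - <<'E'
from workcell import camera
from h import *
c=pickle.load(open("wl.pkl","rb"));cv2.imwrite("pics/w13.png",c["img"][:,:,::-1])
t=camera("top");cv2.imwrite("pics/t13.png",t["img"][:,:,::-1])
E
```

```text
18.5 [ 0.5284  0.0498  0.2171 -0.3127 -0.095   1.3728] [0.     0.     0.     0.4951 0.3638 0.7002] [-9.00004678e+01  3.29428122e-04 -6.45395922e+01]
```

View pics/w13.png

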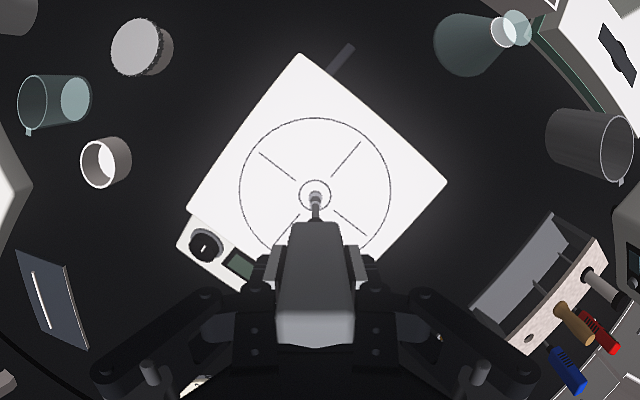

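The foot is centred in the ring at (315,193), steady for over 4 s. The pot stands at (105,162), and the other things are undisturbed. Handing in.

```bash
python3 -c "
from workcell import job_done
print(job_done())"
```

```text
the job is handed in; nothing more can be done
None
```

I took the grey boxy thermometer from the rack's end hole and dipped its foot into the open pot until it just touched the floor (about 1.2 N). I then set the foot in the hotplate's centre ring and held it there for about 5 s before handing in. I was still gripping and pressing when I handed it in at 18.5 s, within the 54 s limit; no verdict was reported.

Last checks:
- **Push on the plate:** the push is about 2.2 N once the thermometer's own weight is taken off. By force that is a spring travel of about 5 mm, and by arm height about 4.4 mm. Both are near half way, but they differ slightly.
- **Position and steadiness:** the foot looks to be within about 1 mm of the ring's centre in the wrist picture. The gripper stayed vertical to within 0.01 degrees and still to within 0.1 mm.
- **Other things:** the wrist picture shows the pot and other objects standing where they were. I did not measure their positions again.

The first estimates of the ring and pot from the top and side cameras disagreed by 5 to 8 mm. I used the close wrist camera measurements instead.

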